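# Present the ball dish to the open cup

## Task

Of the two cups on the shelf only one is open. Take the wooden dish by its arched handle and lift it straight up until it is clear above the cups; there, over its coaster, give it the quarter turn, left or right, that points its pouring lip at the open cup, and only then carry it across until the tip of the lip is over the middle of that cup's mouth, a few centimetres above the rim. Keep the dish level with the loose ball resting in its middle all the way, disturb nothing else, and finish while holding the dish there still, ready to pour: do not tip it or put it down.

Things in the scene. Friction and masses are not known exactly. Their poses are not given: they have to be found in the camera images.
- dish: shallow round dark wooden dish, 125 mm across, 20 mm high at the rim, 0.15 to 0.3 kg, with an arched handle over it and a pouring lip along its +x. The hollow is a shallow cone (7 degrees; steeper beyond 30 mm out) that brings the ball back to the middle. Origin: centre of the underside, z up. At the start it stands loose on the coaster, lip roughly away from the robot
- dish_grip (a point): middle of the rigid handle's straight level bar, on the dish's axis, 92 mm above its underside. Bar: 14 mm wide (dish x), 120 mm long (dish y), 16 mm high, top 100 mm above the underside, carried by posts at y = -57 and +57 mm. Pinch it here from above, fingers closing along the dish's x. Axes as dish
- dish_lip (a point): tip of the channel-shaped pouring lip, 30 mm wide, that sticks out of the rim: 83 mm from the dish's axis along its +x and 20 mm above its underside. Axes as dish
- dish_seat (a point): where the ball's centre lies when it rests in the middle of the dish (19 mm above the underside)
- ball_center (a point): centre of the loose solid steel ball, 24 mm diameter, about 57 g, resting in the middle of the dish
- coaster: round cork coaster under the dish, 100 mm across, 5 mm thick, fixed to the shelf; origin at the centre of its underside; the cups stand about 210 mm to either side of it
- cup_open: white ceramic cup without a lid, 85 mm tall, 76 mm across the rim outside and 68 mm inside, loose; origin at the centre of its underside, z up. It stands on the left or on the right of the dish
- cup_mouth (a point): centre of the open cup's mouth, at rim height (85 mm above the shelf)
- cup_lidded: the same cup closed by a grey clip-on plastic lid with a small round knob and a clip tab, 103 mm tall in all, on the other side of the dish; leave it alone. Origin at the centre of its underside
- power_bank: grey power bank lying flat, 66 x 106 x 16 mm, beyond the dish; leave it alone. Origin at the centre of its underside
- whistle: small steel whistle lying flat, about 50 x 18 x 22 mm, between the dish and the robot; leave it alone. Origin under its round chamber
- earphone_case: white rounded earphone case, 60 x 46 x 23 mm, between the dish and the robot; leave it alone. Origin at the centre of its underside
Not all that is in view belongs to the job. What is shaped like the cup_open but purple is not meant.

How it is judged (in metres and radians):
On the way, in this order (a step that is already met when the one before it is completed fails the run):
1. the dish is held by the fingers, lifted clear of its coaster, level, ball in the middle (height (world z) of dish above 0.05 m and horizontal distance between dish and coaster below 0.045 m and contact force between the fingers and dish above 0.5 N and angle between dish's own z axis and vertical below 0.12 rad and distance between ball_center and dish_seat below 0.02 m), for 0.2 s.
2. up over the coaster the dish has been turned so that its lip points at the open cup, level, ball in the middle (height (world z) of dish above 0.07 m and horizontal distance between dish and coaster below 0.045 m and x of cup_mouth in the frame of dish above 0.1 m and y of cup_mouth in the frame of dish between -0.04 and 0.04 m and angle between dish's own z axis and vertical below 0.12 rad and distance between ball_center and dish_seat below 0.02 m), for 0.2 s.
At the end, for the whole second after the job is handed in: The fingers hold the dish still (under 20 mm/s), level within 5 degrees, the ball within 15 mm of the middle, the lip tip within 25 mm (horizontally) of the centre of the open cup's mouth, the dish's underside 3 to 80 mm above the rim and not touching the cup; both cups upright (horizontal distance between dish_lip and cup_mouth below 0.025 m and y of cup_mouth in the frame of dish between -0.025 and 0.025 m and z of dish in the frame of cup_mouth between 0.003 and 0.08 m and angle between dish's own z axis and vertical below 0.09 rad and distance between ball_center and dish_seat below 0.015 m and linear speed of dish below 0.02 m/s and contact force between the fingers and dish above 0.5 N and contact force between dish and cup_open below 0.1 N and angle between each of cup_open, cup_lidded's own z axis and vertical below 0.05 rad); the arm keeps its last pose, push and grip.
It fails at once if the ball strays more than 22 mm from the middle of the dish (distance between ball_center and dish_seat above 0.022 m).
It fails at once if the dish is tipped more than 10 degrees (angle between dish's own z axis and vertical above 0.175 rad).
It fails at once if a cup or a bystander is moved more than 15 mm (distance of any of cup_open, cup_lidded, power_bank, whistle, earphone_case from where it was at the start of the episode above 0.015 m).
It also fails if it takes over 45 s, if anything falls off the work surface, if the arm or the gripper's body presses on something with over 40 N, if the wrist force passes 120 N, or if a joint passes its speed limit or range.

## Robot

A 6-joint arm with a two-finger parallel gripper is mounted at the origin on the work surface. World frame = base frame: x ahead of the robot, y to its left, z up, the work surface at z = 0. Lengths are in mm, angles in rad, forces in N, time in s.
With the tool pointing down it reaches from about 375 to 925 mm from the base axis. Payload 5.7 kg.
Tool frame: the origin (TCP) lies on the front face of the gripper's body, between the roots of the fingers; the fingertips stand 80 mm ahead of it and the grasp point (between the pads) lies 61 mm ahead of it; z points along the fingers, y is the direction in which the jaws open and shut (so a half turn about z gives the same grasp; the last joint's range is limited). The gripper opens to 88 mm and grips with 3 to 60 N. Pads are 20 mm wide; open, the fingers measure 115 mm over their backs; the gripper's body (75 mm by 178 mm) begins 61 mm behind the grasp point.
Start: joints at [-1.425, 0.359, 1.51, -0, 1.272, -0.115], TCP at [154.699, -579.69, 302.623] pointing down, gripper open.
Joint ranges: [-2.97, 2.97], [-1.01, 2.36], [0.21, 2.38], [-0.96, 4.11], [0.2, 2.71], [-2.98, 2.98]. Speed limits (rad/s): [2.39, 2.39, 3.14, 3.14, 3.14, 3.14].

## Interface

Orientations are given as a unit quaternion [w, x, y, z].
In Python, from station import ctrl, grab_frame, camera_model, workorder gives the robot as it stands. The module is installed in compiled form; this text tells all that it offers.
- The arm moves only by the tool servo_tool, never from a script. Its arguments are lists of equal length, an entry for each row: "rotation": the turn, a rotation vector about the tool's x, y, z in rad, a list of three; "slide": the shift along the tool's x, y, z in m, a list of three; "grip": the gripper command: -1 is shut, 1 is fully open, values between are in proportion. A call has exactly 8 rows; each row is the pose to reach, as a shift and turn from the pose commanded when the call began, along the tool's axes at that moment; what a row does not reach only later rows make up. A row lasts 1/8 s, in which the tool goes at most 62.5 mm and 10.7 degrees, less where a joint would pass 70% of its speed; a pose out of reach is approached as far as the arm can. A call with a gripper value outside its range is refused whole. The fingers move at their own pace and stop on an object; "grip_force" is the grip in N (left out, the last holds). Time passes only in rows, so rows that repeat a pose let the fingers close, or fill a call up. It gives the time, the measured TCP pose, the force and the opening at its end, in the units of the state.
- ctrl.state(): the state, without advancing time (a new reading comes with each control period).
- grab_frame(name): name is "side" or "top" or "wrist"; returns (picture, depth): 480x640x3 uint8, red, green, blue; 480x640 float32, mm along the optical axis (not along the pixel's ray), 0 where there is no reading.
- camera_model(name): a dict with "K" (3x3 intrinsics, pixels), "rvec" (rotation vector, rad) and "tvec" (3), from world to camera coordinates, as OpenCV has them. Camera axes: x right, y down, z forward; pixel columns grow to the right and rows downward; lengths in mm; the calibration is good to about 2 mm. A picture is of the moment at which its call begins: read the wrist's pose just before it. camera_model takes no time and is no camera call; for the wrist camera it gives the pose at the moment of the call.
- workorder.hand_in(): hands the job in, once; it reports no verdict.
The state is a dict: "clock": time; "joint_positions": joint angles; "qd": joint speeds; "effort": joint torques, N m; "tool_pos": TCP position; "eef_rot": TCP orientation; "wrist_force": force on the tool from outside, world axes, zero at the start; "wrist_torque": the same for the moment, N m; "opening": finger opening in mm.
Only numpy, scipy, OpenCV 4.12 (cv2) and the standard library are available. Lean on these libraries where they do the work, as an engineer would, in place of code of your own. Each camera call takes 0.05 s, during which the arm holds its last target. There are 200 camera calls.

## Working session

There is one attempt and no reset: what is moved stays moved. The work goes in short steps, Python scripts to look and compute and a tool call to move; the robot and the scene stay as the last step left them, time stands still between calls to the robot, and variables do not carry over. Pictures are saved under pics/ and viewed, about 8 in all and at most 12, crops included, and the job is handed in when it is done.

Besides the shell and the picture viewer there is one more tool, called after "Call:" as name(argument=value, ...) on one line, values as JSON. servo_tool: Moves the arm, as the interface text tells. Its arguments: {"type":"object","properties":{"rotation":{"type":"array","items":{"type":"array","items":{"type":"number"}}},"slide":{"type":"array","items":{"type":"array","items":{"type":"number"}}},"grip":{"type":"array","items":{"type":"number"}},"grip_force":{"type":"number"}},"required":["rotation","slide","grip"]}

```bash
mkdir -p pics; cat > h.py <<'E'
import numpy as np, cv2
from station import ctrl, grab_frame, camera_model, workorder
def cam(n):
    c=camera_model(n); K=np.array(c["K"],float); R=cv2.Rodrigues(np.array(c["rvec"],float))[0]; t=np.array(c["tvec"],float).ravel()
    return K,R,t
def onplane(n,u,v,z):
    K,R,t=cam(n); d=R.T@np.linalg.inv(K)@np.array([u,v,1.]); o=-R.T@t
    return o+d*(z-o[2])/d[2]
def cloud(n,depth):
    K,R,t=cam(n); v,u=np.mgrid[:480,:640]
    P=np.stack([(u-K[0,2])/K[0,0]*depth,(v-K[1,2])/K[1,1]*depth,depth],-1)
    return (P-t)@R
E
python3 - <<'E'
from h import *
print(ctrl.state())
for n in("side","top"):
    im,d=grab_frame(n); cv2.imwrite(f"pics/{n}0.png",im[:,:,::-1]); np.savez(f"{n}0.npz",im=im,d=d)
    K,R,t=cam(n); print(n,K.round(1).tolist(),(-R.T@t).round(0),R.round(2).tolist())
E
```

```text
{'clock': 0.0, 'joint_positions': array([-1.42511569e+00,  3.59483356e-01,  1.51141999e+00, -4.50317284e-05,
        1.27250268e+00, -1.15094112e-01]), 'qd': array([ 7.06926923e-04, -9.12298973e-05,  5.75504376e-04, -1.20664064e-03,
       -4.14953524e-04, -1.35521119e-04]), 'effort': array([-1.04561055e-03, -5.15379274e+01, -2.70726138e+01,  6.73565199e-02,
        3.50060267e-02, -1.80842139e-04]), 'tool_pos': array([ 154.60132145, -579.17635413,  301.82709045]), 'eef_rot': array([-9.06255206e-04,  9.91510332e-01,  1.30024766e-01, -3.53787365e-05]), 'wrist_force': array([-0.64321678,  0.11591368, -0.60296796]), 'wrist_torque': array([-0.02087065, -0.03558441,  0.01567452]), 'opening': 87.89322141126318}
side [[468.3, 0.0, 317.4], [0.0, 468.3, 236.9], [0.0, 0.0, 1.0]] [ 163. -427.  536.] [[0.73, -0.68, -0.0], [-0.41, -0.43, -0.8], [0.54, 0.59, -0.59]]
top [[618.2, 0.0, 330.1], [0.0, 618.2, 241.8], [0.0, 0.0, 1.0]] [ 431.   22. 1245.] [[0.02, -1.0, 0.01], [-1.0, -0.02, -0.1], [0.1, -0.01, -1.0]]
```

View pics/top0.png

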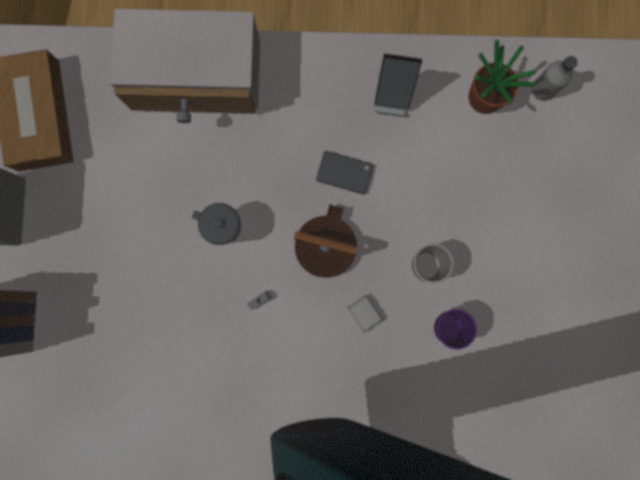

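View pics/side0.png

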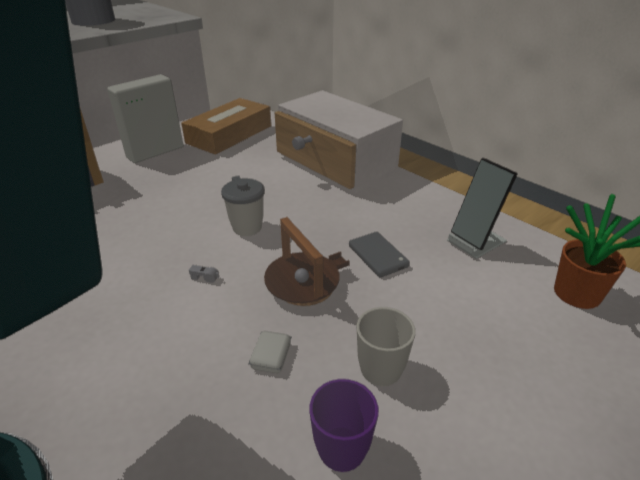

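The open cup is white, at top-view (432,263), to the right (−y). Lookalikes: the purple cup at (455,328), not meant, and the lidded cup at (219,223). The dish is at (325,246), its bar runs (296,236)–(357,250), and the lip is at (336,212).

```bash
python3 - <<'E'
from h import *
for n in("top","side"):
    f=np.load(f"{n}0.npz"); im,d=f["im"],f["d"]; P=cloud(n,d); ok=d>0
    hsv=cv2.cvtColor(im,cv2.COLOR_RGB2HSV)
    x,y,z=P[...,0],P[...,1],P[...,2]
    near=ok&(np.hypot(x-P[246,325,0] if n=="top" else x-465,y-25)<130)
    print(n,"ground z",np.median(z[ok&(abs(z)<15)]))
    brown=(hsv[...,0]<15)&(hsv[...,1]>90)
    m=near&brown&(z>88)&(z<112)
    q=P[m]; c=q.mean(0)
    r=cv2.minAreaRect(q[:,:2].astype(np.float32)); w=np.linalg.svd(q[:,:2]-c[:2],full_matrices=False)[2][0]
    print(" bar",len(q),c.round(1),r, "dir deg",np.degrees(np.arctan2(w[1],w[0])).round(1),"z med",np.median(q[:,2]).round(1))
    m=near&brown&(z>8)&(z<40); q=P[m]
    print(" dish",len(q),cv2.minEnclosingCircle(q[:,:2].astype(np.float32)),np.percentile(q,[1,99],axis=0).round(0).tolist())
    for name,c0 in(("open",(432,263) if n=="top" else (385,335)),("lid",(219,223) if n=="top" else (243,200)),("purple",(455,328) if n=="top" else (343,410))):
        p0=P[c0[1],c0[0]]
        m=ok&(np.hypot(x-p0[0],y-p0[1])<75)&(z>76)&(z<(125))
        q=P[m]; 
        if len(q)>5: print(name,len(q),cv2.minEnclosingCircle(q[:,:2].astype(np.float32)),"z",np.percentile(q[:,2],[5,50,95]).round(1))
# image-based: top
f=np.load("top0.npz"); im=f["im"]; 
cv2.imwrite("pics/crop.png",cv2.resize(im[180:300,180:500,::-1],None,fx=2.5,fy=2.5,interpolation=cv2.INTER_CUBIC))
for uv in((296,236),(357,250)): print(onplane("top",*uv,100).round(1))
print("lip",onplane("top",336,207,20).round(1),"mouth",onplane("top",432,263,85).round(1))
E
```

```text
top ground z -0.37082464458978276
 bar 493 [540.1  23.4 103.9] ((540.84521484375, 24.051654815673828), (117.61556243896484, 14.330013275146484), 76.2301254272461) dir deg 76.3 z med 104.3
 dish 1494 ((551.661865234375, 24.200992584228516), 69.44425201416016) [[486.0, -27.0, 11.0], [614.0, 78.0, 28.0]]
open 309 ((507.8952331542969, -179.7524871826172), 37.93724060058594) z [77.1 84.  87.7]
lid 1508 ((573.6591796875, 232.10276794433594), 46.88124465942383) z [ 87.7  92.4 100.5]
purple 316 ((386.48736572265625, -224.43685913085938), 38.259559631347656) z [77.4 84.  87.8]
side ground z -0.3628828123351473
 bar 617 [535.3  12.9 101.1] ((539.3160400390625, 21.20920181274414), (119.61185455322266, 13.506843566894531), 76.64378356933594) dir deg 77.0 z med 103.5
 dish 913 ((542.5200805664062, 20.98792839050293), 60.78692626953125) [[508.0, -36.0, 12.0], [593.0, 78.0, 39.0]]
open 864 ((507.3879699707031, -179.7921905517578), 38.89691162109375) z [76.7 83.  85.3]
lid 960 ((572.3543090820312, 222.7467803955078), 40.6005859375) z [ 79.6  92.2 100.7]
purple 1385 ((413.66351318359375, -206.23361206054688), 71.73665618896484) z [76.8 83.3 85.3]
[551.1  79.2 100. ]
[527.4 -34.8 100. ]
lip [619.6   4.8  20. ] mouth [ 507.2 -177.1   85. ]
```

View pics/crop.png

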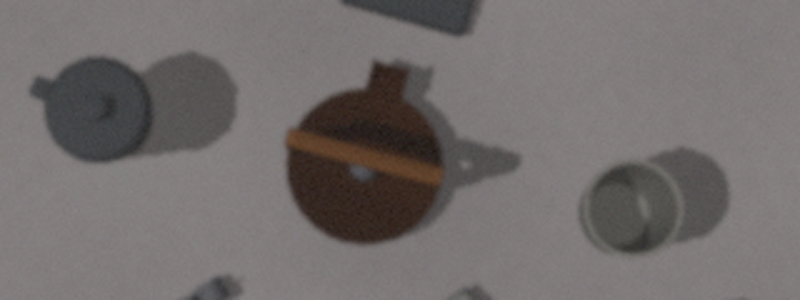

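The crop confirms the dish with its lip pointing away, the open cup at right (632,208 in the crop) and the lid at left. Both views agree: bar centre ≈ (540, 23), top z ≈ 105, bar direction 76.4°, lip ray (620, 5) against an expected (621, 3), and mouth ≈ (507.6, −179.8).

```bash
cat >> h.py <<'E'
from scipy.spatial.transform import Rotation as Ro
def go(x,y,z,yawdeg):
    "slide [m] and rotation vector in present tool axes to bring TCP to x,y,z, pointing down, tool y at yaw"
    s=ctrl.state(); q=s["eef_rot"]; R=Ro.from_quat([q[1],q[2],q[3],q[0]])
    a=np.radians(yawdeg); Y=np.array([np.cos(a),np.sin(a),0]); Z=np.array([0,0,-1.]); T=Ro.from_matrix(np.stack([np.cross(Y,Z),Y,Z],1))
    yy=R.as_matrix()[:,1]
    print("t",s["clock"],"pos",s["tool_pos"].round(1),"yaw",np.degrees(np.arctan2(yy[1],yy[0])).round(2),"F",s["wrist_force"].round(1),"op",round(s["opening"],1))
    print("slide",(R.inv().apply(np.array([x,y,z])-s["tool_pos"])/1000).round(4),"rot",(R.inv()*T).as_rotvec().round(4))
E
python3 -c "
from h import *
go(540,23,260,-13.6)"
```

```text
t 0.1 pos [ 154.6 -579.2  301.9] yaw -75.06 F [ 0.1 -0.7 -0.3] op 88.0
slide [ 0.5276 -0.4824  0.0428] rot [-1.4000e-03 -1.0000e-03 -1.0726e+00]
```

Call:
servo_tool(rotation=[[0,0,-0.05],[0,0,-0.1],[0,0,-0.17],[0,0,-0.24],[0,0,-0.31],[0,0,-0.38],[0,0,-0.45],[0,0,-0.5]], slide=[[0.02,-0.018,0],[0.055,-0.05,0],[0.095,-0.087,0],[0.135,-0.124,0],[0.175,-0.16,0],[0.215,-0.197,0],[0.25,-0.229,0],[0.27,-0.247,0]], grip=[1,1,1,1,1,1,1,1], grip_force=35)

```text
clock: 1.1
tool_pos: [352.4, -269.2, 302.4]
eef_rot: [-0.001, 0.928, 0.373, 0.0]
wrist_force: [0.0, -0.8, 0.4]
opening: 87.7
```

```bash
python3 -c "
from h import *
go(540,23,260,-13.6)"
```

```text
t 1.1 pos [ 352.4 -269.2  302.4] yaw -46.21 F [ 0.  -0.8  0.4] op 87.7
slide [ 0.3376 -0.081   0.0426] rot [-0.0008 -0.0007 -0.5691]
```

Call:
servo_tool(rotation=[[0,0,-0.07],[0,0,-0.16],[0,0,-0.25],[0,0,-0.34],[0,0,-0.43],[0,0,-0.51],[0,0,-0.57],[0,0,-0.57]], slide=[[0.03,-0.007,0.0],[0.08,-0.019,0.005],[0.135,-0.032,0.01],[0.19,-0.046,0.02],[0.245,-0.059,0.03],[0.3,-0.072,0.038],[0.33,-0.08,0.042],[0.3375,-0.081,0.042]], grip=[1,1,1,1,1,1,1,1])

```text
clock: 2.1
tool_pos: [540.8, 21.6, 259.9]
eef_rot: [-0.001, 0.786, 0.618, -0.0]
wrist_force: [-0.5, 0.0, -0.5]
opening: 88.0
```

```bash
python3 - <<'E'
from h import *
go(540,23,157,-13.6)
im,d=grab_frame("wrist"); cv2.imwrite("pics/w1.png",im[:,:,::-1]); P=cloud("wrist",d)
hsv=cv2.cvtColor(im,cv2.COLOR_RGB2HSV); m=(d>0)&(hsv[...,0]<15)&(hsv[...,1]>90)&(P[...,2]>92)&(P[...,2]<115)
q=P[m]; print(len(q),q.mean(0) if len(q) else 0, cv2.minAreaRect(q[:,:2].astype(np.float32)) if len(q) else 0)
E
```

```text
t 2.1 pos [540.8  21.6 259.9] yaw -13.61 F [-0.5  0.  -0.5] op 88.0
slide [ 0.0012 -0.0009  0.1029] rot [-0.0014 -0.     -0.0002]
3185 [541.848068    28.69113415 104.20923004] ((540.6815795898438, 24.084739685058594), (119.2739028930664, 13.931639671325684), 76.10091400146484)
```

View pics/w1.png

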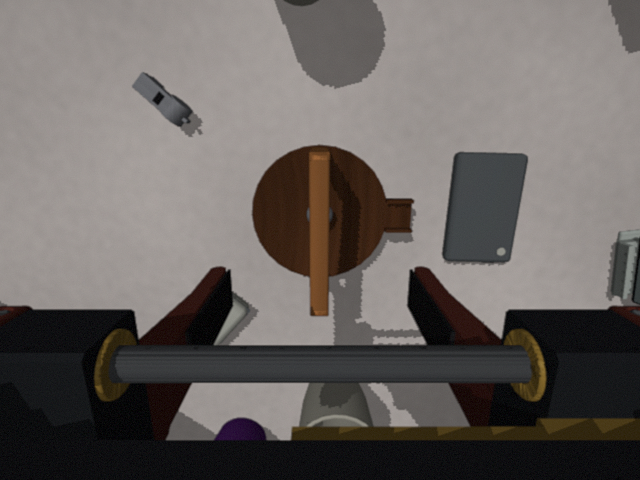

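The wrist view shows the bar at u≈319, vertical and midway between the fingers (232 and 410). Its centre of (540.6, 23.8) agrees with the earlier fix. Descend.

Call:
servo_tool(rotation=[[0,0,0],[0,0,0],[0,0,0],[0,0,0],[0,0,0],[0,0,0],[0,0,0],[0,0,0]], slide=[[0.001,-0.0007,0.008],[0.002,-0.0007,0.025],[0.002,-0.0007,0.045],[0.002,-0.0007,0.065],[0.002,-0.0007,0.083],[0.002,-0.0007,0.096],[0.002,-0.0007,0.102],[0.002,-0.0007,0.102]], grip=[1,1,1,1,1,1,1,1])

```text
clock: 3.15
tool_pos: [540.0, 21.7, 158.5]
eef_rot: [-0.0, 0.787, 0.617, -0.0]
wrist_force: [-0.6, -0.2, -0.9]
opening: 88.1
```

Call:
servo_tool(rotation=[[0,0,0],[0,0,0],[0,0,0],[0,0,0],[0,0,0],[0,0,0],[0,0,0],[0,0,0]], slide=[[0,0,0],[0,0,0],[0,0,0],[0,0,0],[0,0,0],[0,0,0],[0,0,0],[0,0,0]], grip=[0.6,0.2,-0.1,-0.3,-0.4,-0.5,-0.55,-0.6], grip_force=35)

```text
clock: 4.15
tool_pos: [540.2, 22.1, 158.7]
eef_rot: [-0.0, 0.787, 0.617, 0.0]
wrist_force: [0.4, -0.1, 1.4]
opening: 17.9
```

Call:
servo_tool(rotation=[[0,0,0],[0,0,0],[0,0,0],[0,0,0],[0,0,0],[0,0,0],[0,0,0],[0,0,0]], slide=[[0,0,0],[0,0,0],[0,0,0],[0,0,0],[0,0,0],[0,0,0],[0,0,0],[0,0,0]], grip=[-0.63,-0.66,-0.7,-0.75,-0.85,-1,-1,-1])

```text
clock: 5.15
tool_pos: [540.2, 22.1, 158.7]
eef_rot: [-0.0, 0.787, 0.617, -0.0]
wrist_force: [-0.2, -0.2, 0.3]
opening: 13.9
```

Call:
servo_tool(rotation=[[0,0,0],[0,0,0],[0,0,0],[0,0,0],[0,0,0],[0,0,0],[0,0,0],[0,0,0]], slide=[[0,0,-0.001],[0,0,-0.003],[0,0,-0.007],[0,0,-0.013],[0,0,-0.019],[0,0,-0.024],[0,0,-0.027],[0,0,-0.028]], grip=[-1,-1,-1,-1,-1,-1,-1,-1])

```text
clock: 6.15
tool_pos: [540.3, 22.1, 186.9]
eef_rot: [0.0, 0.787, 0.617, 0.0]
wrist_force: [-0.8, -0.1, -1.6]
opening: 13.8
```

```bash
python3 - <<'E'
from h import *
go(540,23,273,-13.6)
im,d=grab_frame("side"); cv2.imwrite("pics/s2.png",im[150:400,180:500,::-1].repeat(2,0).repeat(2,1))
E
```

```text
t 6.15 pos [540.3  22.1 186.9] yaw -13.75 F [-0.8 -0.1 -1.6] op 13.8
slide [ 0.0008 -0.0005 -0.0861] rot [ 0.0003 -0.0001 -0.0026]
```

View pics/s2.png

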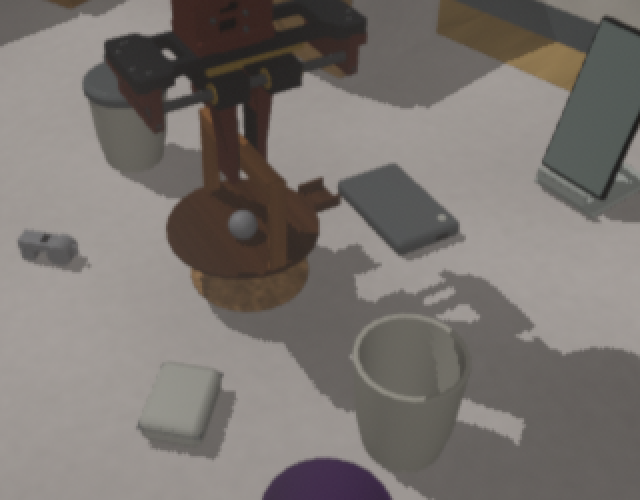

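The dish is lifted clear of the coaster and level, with the ball in the middle (crop pixel 243,224). I'll raise it another 87 mm, so the underside ends near 120 mm.

Call:
servo_tool(rotation=[[0,0,0],[0,0,0],[0,0,0],[0,0,0],[0,0,0],[0,0,0],[0,0,0],[0,0,0]], slide=[[0,0,-0.001],[0,0,-0.004],[0,0,-0.009],[0,0,-0.016],[0,0,-0.024],[0,0,-0.032],[0,0,-0.04],[0,0,-0.048]], grip=[-1,-1,-1,-1,-1,-1,-1,-1])

```text
clock: 7.2
tool_pos: [540.3, 22.1, 235.3]
eef_rot: [-0.0, 0.787, 0.617, 0.0]
wrist_force: [-0.4, -0.4, -2.9]
opening: 13.9
```

Call:
servo_tool(rotation=[[0,0,0],[0,0,0],[0,0,0],[0,0,0],[0,0,0],[0,0,0],[0,0,0],[0,0,0]], slide=[[0,0,-0.008],[0,0,-0.016],[0,0,-0.023],[0,0,-0.029],[0,0,-0.034],[0,0,-0.037],[0,0,-0.039],[0,0,-0.039]], grip=[-1,-1,-1,-1,-1,-1,-1,-1])

```text
clock: 8.2
tool_pos: [540.3, 22.1, 273.7]
eef_rot: [-0.0, 0.787, 0.617, 0.0]
wrist_force: [0.5, 0.8, -2.4]
opening: 13.7
```

```bash
python3 - <<'E'
from h import *
go(540.3,22.1,273,-99.1)
im,d=grab_frame("side"); P=cloud("side",d); hsv=cv2.cvtColor(im,cv2.COLOR_RGB2HSV)
x,y,z=[P[...,i] for i in range(3)]
m=(d>0)&(hsv[...,0]<15)&(hsv[...,1]>90)&(z>105)&(z<150)&(np.hypot(x-540,y-22)<95); q=P[m]
A=np.c_[q[:,:2]-[540,22],np.ones(len(q))]; print(len(q),np.percentile(q,[2,50,98],axis=0).round(0).tolist())
E
```

```text
t 8.2 pos [540.3  22.1 273.7] yaw -13.75 F [ 0.5  0.8 -2.4] op 13.7
slide [ 0.     -0.      0.0007] rot [-1.0000e-04 -1.0000e-04  1.4896e+00]
1695 [[493.0, -35.0, 128.0], [533.0, 28.0, 135.0], [608.0, 77.0, 147.0]]
```

Call:
servo_tool(rotation=[[0,0,0.01],[0,0,0.04],[0,0,0.09],[0,0,0.15],[0,0,0.22],[0,0,0.29],[0,0,0.36],[0,0,0.43]], slide=[[0,0,0],[0,0,0],[0,0,0],[0,0,0],[0,0,0],[0,0,0],[0,0,0],[0,0,0]], grip=[-1,-1,-1,-1,-1,-1,-1,-1])

```text
clock: 9.25
tool_pos: [540.3, 22.1, 273.6]
eef_rot: [-0.0, 0.901, 0.434, -0.0]
wrist_force: [-0.5, 0.4, -2.7]
opening: 13.9
```

Call:
servo_tool(rotation=[[0,0,0.07],[0,0,0.14],[0,0,0.21],[0,0,0.28],[0,0,0.35],[0,0,0.42],[0,0,0.49],[0,0,0.56]], slide=[[0,0,0],[0,0,0],[0,0,0],[0,0,0],[0,0,0],[0,0,0],[0,0,0],[0,0,0]], grip=[-1,-1,-1,-1,-1,-1,-1,-1])

```text
clock: 10.25
tool_pos: [540.2, 22.1, 273.6]
eef_rot: [-0.0, 0.986, 0.168, -0.0]
wrist_force: [0.4, -1.1, -2.8]
opening: 13.5
```

Call:
servo_tool(rotation=[[0,0,0.07],[0,0,0.14],[0,0,0.21],[0,0,0.28],[0,0,0.35],[0,0,0.42],[0,0,0.47],[0,0,0.5]], slide=[[0,0,0],[0,0,0],[0,0,0],[0,0,0],[0,0,0],[0,0,0],[0,0,0],[0,0,0]], grip=[-1,-1,-1,-1,-1,-1,-1,-1])

```text
clock: 11.25
tool_pos: [540.3, 22.1, 273.6]
eef_rot: [-0.0, 0.997, -0.08, -0.0]
wrist_force: [1.0, -0.3, -2.0]
opening: 13.7
```

Call:
servo_tool(rotation=[[0,0,0],[0,0,0],[0,0,0],[0,0,0],[0,0,0],[0,0,0],[0,0,0],[0,0,0]], slide=[[0,0,0],[0,0,0],[0,0,0],[0,0,0],[0,0,0],[0,0,0],[0,0,0],[0,0,0]], grip=[-1,-1,-1,-1,-1,-1,-1,-1])

```text
clock: 12.25
tool_pos: [540.3, 22.1, 273.7]
eef_rot: [-0.0, 0.997, -0.08, -0.0]
wrist_force: [0.0, 0.5, -1.8]
opening: 13.5
```

```bash
python3 - <<'E'
from h import *
go(520.7,-97.9,273,-99.1)
s,ds=grab_frame("side"); t,dt=grab_frame("top"); np.savez("s3.npz",im=s,d=ds); np.savez("t3.npz",im=t,d=dt)
cv2.imwrite("pics/s3.png",np.vstack([cv2.resize(s[150:350,200:460],(780,600)) ])[:,:,::-1])
P=cloud("side",ds); hsv=cv2.cvtColor(s,cv2.COLOR_RGB2HSV); x,y,z=[P[...,i] for i in range(3)]
m=(ds>0)&(hsv[...,0]<15)&(hsv[...,1]>90)&(z>110)&(z<155)&(np.hypot(x-540,y-22)<100)
q=P[m]; far=q[np.hypot(q[:,0]-540,q[:,1]-22)>72]; print("lip pts",len(far),np.percentile(far,[5,50,95],axis=0).round(1).tolist() if len(far) else 0)
E
```

```text
t 12.25 pos [540.3  22.1 273.7] yaw -99.12 F [ 0.   0.5 -1.8] op 13.5
slide [-0.0003  0.1216  0.0007] rot [-0.0001  0.     -0.0003]
lip pts 78 [[516.2, -60.5, 138.7], [528.3, -55.1, 139.9], [537.1, -48.8, 147.6]]
```

View pics/s3.png

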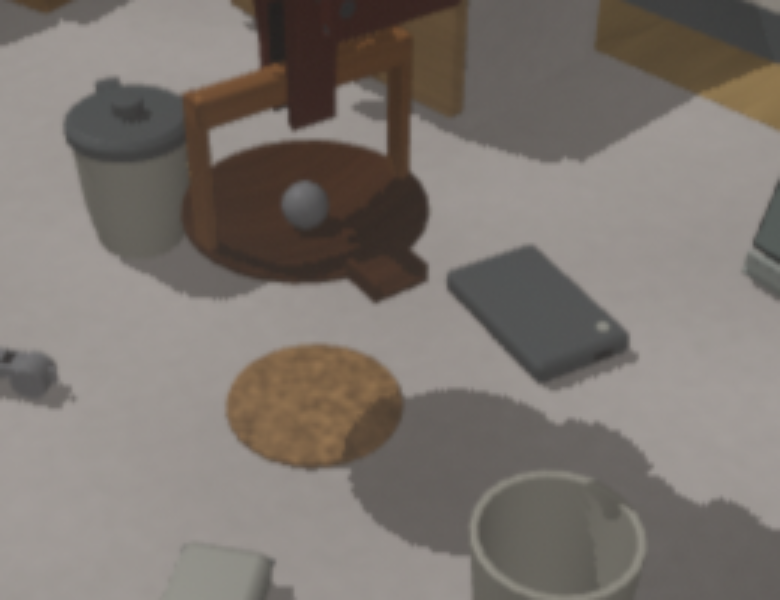

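The dish has turned, is level, and holds the ball in the middle (305,205). The lip points at the open cup and its tip is at ≈ (527, −60, 140), as predicted. Carry gently for 121.5 mm along tool y.

Call:
servo_tool(rotation=[[0,0,0],[0,0,0],[0,0,0],[0,0,0],[0,0,0],[0,0,0],[0,0,0],[0,0,0]], slide=[[0,0.001,0],[0,0.003,0],[0,0.006,0],[0,0.01,0],[0,0.015,0],[0,0.021,0],[0,0.028,0],[0,0.035,0]], grip=[-1,-1,-1,-1,-1,-1,-1,-1])

```text
clock: 13.35
tool_pos: [534.6, -13.1, 273.7]
eef_rot: [-0.0, 0.997, -0.08, 0.0]
wrist_force: [-0.6, 1.5, -2.9]
opening: 13.5
```

Call:
servo_tool(rotation=[[0,0,0],[0,0,0],[0,0,0],[0,0,0],[0,0,0],[0,0,0],[0,0,0],[0,0,0]], slide=[[0,0.007,0],[0,0.014,0],[0,0.021,0],[0,0.028,0],[0,0.035,0],[0,0.042,0],[0,0.049,0],[0,0.056,0]], grip=[-1,-1,-1,-1,-1,-1,-1,-1])

```text
clock: 14.35
tool_pos: [525.8, -68.2, 273.7]
eef_rot: [-0.0, 0.997, -0.079, -0.0]
wrist_force: [0.6, 0.4, -2.3]
opening: 13.8
```

Call:
servo_tool(rotation=[[0,0,0],[0,0,0],[0,0,0],[0,0,0],[0,0,0],[0,0,0],[0,0,0],[0,0,0]], slide=[[0,0.007,0],[0,0.013,0],[0,0.018,0],[0,0.022,0],[0,0.025,0],[0,0.0275,0],[0,0.0295,0],[0,0.0305,0]], grip=[-1,-1,-1,-1,-1,-1,-1,-1])

```text
clock: 15.35
tool_pos: [521.0, -98.0, 273.7]
eef_rot: [-0.0, 0.997, -0.08, -0.0]
wrist_force: [-0.1, 0.3, -2.5]
opening: 14.0
```

Call:
servo_tool(rotation=[[0,0,0],[0,0,0],[0,0,0],[0,0,0],[0,0,0],[0,0,0],[0,0,0],[0,0,0]], slide=[[0,0,0],[0,0,0],[0,0,0],[0,0,0],[0,0,0],[0,0,0],[0,0,0],[0,0,0]], grip=[-1,-1,-1,-1,-1,-1,-1,-1])

```text
clock: 16.35
tool_pos: [521.0, -97.9, 273.7]
eef_rot: [-0.0, 0.997, -0.08, -0.0]
wrist_force: [-0.0, -0.2, -1.7]
opening: 13.8
```

```bash
python3 - <<'E'
from h import *
go(520.7,-97.9,273,-99.1)
s,ds=grab_frame("side"); t,dt=grab_frame("top"); 
cv2.imwrite("pics/s4.png",cv2.resize(s[170:400,220:480],(678,600))[:,:,::-1])
for n,im,d in(("side",s,ds),("top",t,dt)):
    P=cloud(n,d); hsv=cv2.cvtColor(im,cv2.COLOR_RGB2HSV); x,y,z=[P[...,i] for i in range(3)]
    m=(d>0)&(hsv[...,0]<15)&(hsv[...,1]>90)&(z>110)&(z<155)&(np.hypot(x-521,y+98)<100)
    q=P[m]; far=q[(np.hypot(q[:,0]-521,q[:,1]+98)>72)&(q[:,1]<-120)]; print(n,"lip pts",len(far),np.percentile(far,[5,50,95],axis=0).round(1).tolist() if len(far) else 0)
    m=(d>0)&(hsv[...,1]<80)&(z>78)&(z<89)&(np.hypot(x-507,y+180)<55)
    if m.sum()>5: print("rim",m.sum(),cv2.minEnclosingCircle(P[m][:,:2].astype(np.float32)))
E
```

```text
t 16.35 pos [521.  -97.9 273.7] yaw -99.12 F [-0.  -0.2 -1.7] op 13.8
slide [-0.0003  0.      0.0007] rot [-0.0001  0.0001 -0.0004]
side lip pts 103 [[496.7, -181.6, 138.5], [510.0, -175.7, 139.7], [518.9, -169.5, 147.4]]
rim 738 ((508.34149169921875, -180.90353393554688), 38.75538635253906)
top lip pts 0 0
rim 70 ((483.6832275390625, -179.81793212890625), 26.80615997314453)
```

View pics/s4.png

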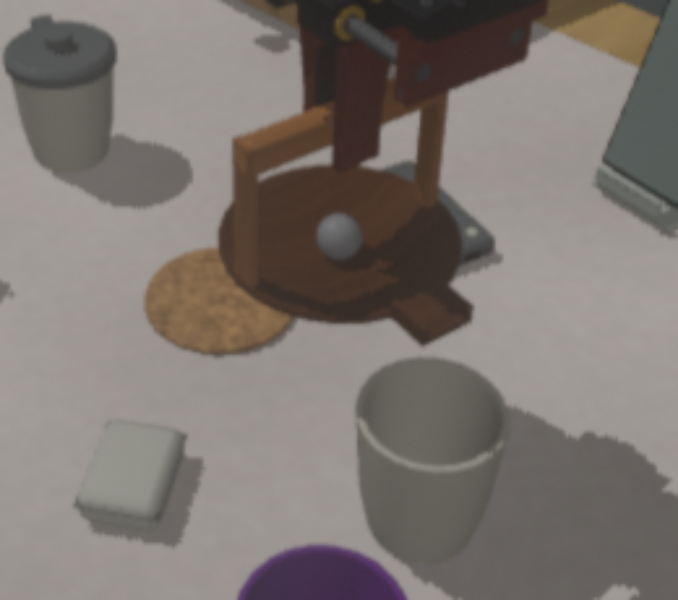

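The dish is level with the ball central (340,237). The lip's far edge is at ≈ (508, −181) and the rim centre at (508, −181). The underside is about 35 mm above the rim and the arm is still, so I'm handing in.

```bash
python3 -c "
from station import workorder; print(workorder.hand_in())"
```

```text
the job is handed in; nothing more can be done
None
```

I handed the job in with the dish held level over the open cup, its lip tip over the middle of the mouth. No verdict was reported. The open cup was the white one on the robot's right.

I pinched the handle bar, lifted the dish 115 mm straight up and turned it about 85° clockwise over the coaster. Then I carried it 121.5 mm across to the cup. It took about 16.5 s of the 45 s allowed.

Last checks before handing in:
- **Lip over mouth:** The lip tip measured about (508, −181) mm from the side camera. The cup mouth's centre was about (508, −181) mm, so they agree within a few mm.
- **Height:** The lip was at z ≈ 140 mm, which puts the underside about 35 mm above the rim.
- **Hold:** The fingers were at 13.8 mm on the 14 mm bar, and the arm was still.
- **Ball and cups:** The side picture showed the ball in the middle of the dish. Both cups were upright, and the open cup's rim had not moved beyond measuring error (about 1 mm).

**Checks that failed:** The top camera could not confirm the last two positions. It found no lip points, and its rim fit (centre x ≈ 484 mm from 70 points) was unusable, probably because the gripper and dish were in the way. The final check therefore rests on the side camera and the arm's own readings.

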